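Press the cap home with the bench locking pliers, then release them

TASK

Of the two locking pliers mounted on the bench, use the one that holds the amber fuel-pump body: push its swung-out handle in towards its fixed handle until the pliers lock over centre and the jaw has pressed the black cap home in the pump's side port. Then flick the release lever's tail outwards so that the handle and jaw spring fully open and the pump is free, with the cap still home. Do not close the other, empty pliers.

Things in the scene. Friction and masses are not known exactly. Their poses are not given: they have to be found in the camera images.
- pliers: Pliers that hold the amber pump, flat on a fixed stand. Origin: on the bench below the jaw pivot. +x to the jaws and pump (away from the robot), -x along the handles, +y to the fixed handle's side. The fixed handle lies 22 mm to +y, from x = -20 to -155 mm, 11 mm either side of 58 mm height. The shut moving handle lies parallel to it, 32 mm of gap between. Only low tools (under 30 mm) lie below.
- pliers_grip (a point): Push point in the middle of the pliers' moving handle: steel bar 12 mm thick, 24 mm high, centre 58 mm above the bench. The point turns with the bar: x points along it to its upright pivot pin, 100 mm away; +y is the closing direction (to the fixed handle), so push from the -y side; z up. To close, it swings 0.40 rad clockwise seen from above, 40 mm at this point.
- pliers_handle (a joint): Angle of that handle in rad: 0 swung fully open (start), 0.40 at its stop, locked. A spring pushes it open up to the centre at 0.30; beyond it the spring holds it shut. Push it right to the stop; there it stays by itself. Closing takes up to about 15 N at the push point. Once unlocked it springs back to 0 unless blocked.
- pliers_tab (a point): Centre of the release lever's tail tab: dark steel, 34 mm long, 8 thick, 26 high, 58 mm above the bench. The lever hinges at the moving handle's rear end; the tab sticks out past both handles, 96 mm behind the push point, and moves with the handle. The point turns with the lever: x to its hinge, 66 mm away, +y the inner side. Flick it to -y with a finger set down on its +y side, clear once shut.
- pliers_release (a joint): Angle of the release lever against the handle in rad: 0 at rest (light return spring), 0.50 at its stop, tail swung outwards, away from the fixed handle. With the handle locked, some 0.4 rad (about 25 mm at the tab, under 5 N) pries the handle back over its centre.
- cap (a joint): How far the black plastic cap (38 mm across) has been pressed into the side port of the pump, in m: 0 standing proud (start), 0.008 fully home. It is stiff (3 N) and stays where it is left. Closing the pliers to the lock presses it home.
- spare_handle (a joint): Angle of the moving handle of the other pliers, of the same make but with empty jaws: 0 open, 0.40 locked. They are not to be used.

How it is judged:
On the way, in this order (a step that is already met when the one before it is completed fails the run):
1. the handle is shut past its centre and the cap is pressed home (value of joint pliers_handle above 0.35 rad and value of joint cap above 0.006 m), for 0.2 s.
2. the release lever is flicked outwards (value of joint pliers_release above 0.12 rad), for 0.02 s.
At the end, for the whole second after the job is handed in: The handle of the pump's pliers has sprung open again (under 0.06 rad), its release lever is back at rest (under 0.08 rad), the cap is home (pressed in more than 6 of its 8 mm), and the empty pliers stand open (under 0.06 rad) (value of joint each of pliers_handle, spare_handle below 0.06 rad and value of joint pliers_release below 0.08 rad and value of joint cap above 0.006 m); the robot touches nothing.
It fails at once if the empty pliers are closed (value of joint spare_handle above 0.2 rad).
It also fails if it takes over 48 s, if anything falls off the work surface, if the arm or the gripper's body presses on something with over 40 N, if the wrist force passes 120 N, or if a joint passes its speed limit or range.

ROBOT

A 6-joint arm with a two-finger parallel gripper is mounted at the origin on the work surface. World frame = base frame: x ahead of the robot, y to its left, z up, the work surface at z = 0. Lengths are in m, angles in rad, forces in N, time in s.
With the tool pointing down it reaches from about 0.35 to 0.975 m from the base axis. Payload 4.9 kg.
Tool frame: the origin (TCP) lies at the very end of the fingers, on their centre line; the grasp point (between the pads) lies 19 mm behind it; x points along the fingers, y is the direction in which the jaws open and shut, and the axes are right-handed (so a half turn about x gives the same grasp; the last joint's range is limited). The gripper opens to 85 mm and grips with 20 to 120 N. Pads are 22 mm wide; open, the fingers measure 114 mm over their backs; the gripper's body (76 mm by 85 mm) begins 54 mm behind the grasp point. The pads swing forward as they close: fully open they stand 13 mm farther back than shut.
Start: joints at [1.161, 0.053, 1.613, -0, 1.476, -0.119], TCP at [0.179, 0.599, 0.231] pointing down, gripper open.
Joint ranges: [-3.01, 3.01], [-1.01, 2.22], [0.06, 2.58], [-1.02, 4.17], [0.09, 2.62], [-3.14, 3.14]. Speed limits (rad/s): [2.57, 2.57, 3.14, 3.14, 3.14, 3.14].

INTERFACE

Orientations are given as a rotation vector (axis times angle).
In Python, from station import ctrl, get_image, calibration, finish_job, search_frame, cut_out, mark_of gives the robot as it stands. The module is installed in compiled form; this text tells all that it offers.
- The arm moves only by the tool arm_command, never from a script. Its argument "plan" is a list that holds one entry, the list of rows, each a list of 7 numbers: the shift along the tool's x, y, z in m, then the turn, a rotation vector about the tool's x, y, z in degrees, then the finger opening in m, from 0 to 0.0854. A call has 1 to 20 rows; each row shifts and turns the pose as measured when the row begins, along the tool's axes as they then stand; what a row does not reach is not made up. A row lasts 1/12 s, in which the tool goes at most 41.7 mm and 7.16 degrees, less where a joint would pass 70% of its speed; a pose out of reach is approached as far as the arm can. A call with a gripper value outside its range is refused whole. The fingers move at their own pace and stop on an object; "squeeze" is the grip in N (left out, the last holds). Time passes only in rows, so rows that do not move let the fingers close. It gives the time, the measured TCP pose, the force and the opening at its end, in the units of the state.
- ctrl.get_obs(): the state, without advancing time (a new reading comes with each control period).
- get_image(name): name is "side" or "top"; returns the picture (384x512x3 uint8, red, green, blue); there is no depth.
- calibration(name): a dict with "fx", "fy", "cx", "cy" (pixels), "cam_to_world" (4x4, takes a point from camera to world coordinates). Camera axes: x right, y down, z forward; pixel columns grow to the right and rows downward; lengths in m; the calibration is good to about 2 mm. A picture is of the moment at which its call begins. calibration takes no time and is no camera call.
- finish_job(): hands the job in, once; it reports no verdict.
Trained networks look in the newest picture that a camera, given by its name, has taken for a name from the list of things; names that differ only in an ending like _2 or _b are one class to them, and where a whole thing is asked for, a point or a joint stands for the part that bears it (a point fixed in the world has none). Each returns a list of dicts, best first, with "conf" (0 to 1); they miss things now and then, are a little off and sometimes report something else, mostly with a low value. They report only what shows in the picture. A call takes as long as a camera call.
- search_frame(camera, thing): "at" ([x, y, z] in m, in the coordinates of the camera as it stood for that picture, good to about 4 mm: the middle of the surface that is visible of it).
- cut_out(camera, thing): "mask" (384x512 bool, what is visible of it).
- mark_of(camera, thing): "at" ([x, y, z] in m, in the coordinates of the camera as it stood for that picture, good to about 4 mm: a listed point, or the origin of a listed thing).
The state is a dict: "t": time; "q": joint angles; "dq": joint speeds; "effort": joint torques, N m; "tool_pos": TCP position; "tool_rot": TCP orientation; "contact_force": force on the tool from outside, world axes, zero at the start; "wrist_torque": the same for the moment, N m; "opening": finger opening in m.
Only numpy, scipy, OpenCV 4.12 (cv2) and the standard library are available. Lean on these libraries where they do the work, as an engineer would, in place of code of your own. Each camera call takes 0.05 s, during which the arm holds its last target. There are 200 camera calls.

## Working session

There is one attempt and no reset: what is moved stays moved. The work goes in short steps, Python scripts to look and compute and a tool call to move; the robot and the scene stay as the last step left them, time stands still between calls to the robot, and variables do not carry over. Pictures are saved under pics/ and viewed, about 8 in all and at most 12, crops included, and the job is handed in when it is done.

Besides the shell and the picture viewer there is one more tool, called after ">>>" as name([rows], argument=value, ...), one row to a line, values as JSON. arm_command: Moves the arm, as the interface text tells. Its arguments: {"type":"object","properties":{"plan":{"type":"array","items":{"type":"array","items":{"type":"array","items":{"type":"number"}}}},"squeeze":{"type":"number"}},"required":["plan"]}

```bash
mkdir -p pics; cat > h.py <<'E'
import numpy as np, cv2
from station import *
from scipy.spatial.transform import Rotation as R
def W(cam,p):
    T=np.array(calibration(cam)["cam_to_world"]); return T[:3,:3]@np.array(p)+T[:3,3]
def px(cam,p):
    c=calibration(cam);T=np.linalg.inv(np.array(c["cam_to_world"]));q=T[:3,:3]@np.array(p)+T[:3,3]
    return (c["fx"]*q[0]/q[2]+c["cx"],c["fy"]*q[1]/q[2]+c["cy"])
def save(cam,n):
    im=get_image(cam); cv2.imwrite(f"pics/{n}.png",im[:,:,::-1]); return im
E
python3 - <<'E'
from h import *
np.set_printoptions(precision=4,suppress=True)
a=save("top","a_top");b=save("side","a_side")
cv2.imwrite("pics/a.png",cv2.resize(np.hstack([a,b])[:,:,::-1],(800,300),interpolation=cv2.INTER_AREA))
for cam in("top","side"):
    T=np.array(calibration(cam)["cam_to_world"]);print(cam,T[:3,3],T[:3,2])
    for n in("pliers","pliers_grip","pliers_tab"):
        for d in mark_of(cam,n): print(cam,n,round(d["conf"],2),W(cam,d["at"]),np.round(px(cam,W(cam,d["at"]))))
    for n in("pliers","cap","pliers_handle","spare_handle","pliers_release"):
        for d in search_frame(cam,n): print(cam,"S",n,round(d["conf"],2),W(cam,d["at"]))
o=ctrl.get_obs();print(o["t"],o["tool_pos"],R.from_rotvec(o["tool_rot"]).as_matrix(),o["opening"])
E
```

```text
top [ 0.5257 -0.0706  1.0406] [ 0.0526 -0.0293 -0.9982]
top pliers 0.69 [ 0.6582  0.1276 -0.0015] [157. 167.]
top pliers_grip 0.74 [0.5447 0.0794 0.0563] [175. 216.]
top pliers_tab 0.67 [0.4466 0.0649 0.0595] [182. 262.]
top S pliers 0.74 [0.705  0.1087 0.0639]
top S cap 0.45 [0.731  0.0918 0.0686]
top S pliers_handle 0.64 [0.5493 0.0814 0.0646]
top S pliers_handle 0.63 [ 0.5557 -0.2051  0.0666]
top S spare_handle 0.89 [ 0.557  -0.2028  0.0659]
top S pliers_release 0.71 [0.469  0.0663 0.0665]
side [0.3408 0.3725 0.5251] [ 0.3542 -0.6535 -0.6689]
side pliers 0.79 [ 0.6639  0.1311 -0.001 ] [154. 280.]
side pliers_tab 0.65 [0.4459 0.0672 0.0598] [289. 282.]
side S pliers 0.65 [0.6694 0.1352 0.0688]
side S cap 0.53 [0.7217 0.0938 0.0702]
side S pliers_handle 0.85 [0.5386 0.0885 0.0664]
side S spare_handle 0.68 [ 0.5458 -0.208   0.0641]
side S pliers_release 0.83 [0.4747 0.0743 0.0649]
0.9 [0.1792 0.5987 0.2313] [[-0.      0.2868  0.958 ]
 [-0.      0.958  -0.2868]
 [-1.     -0.     -0.    ]] 0.08524673497230657
```

View pics/a_top.png

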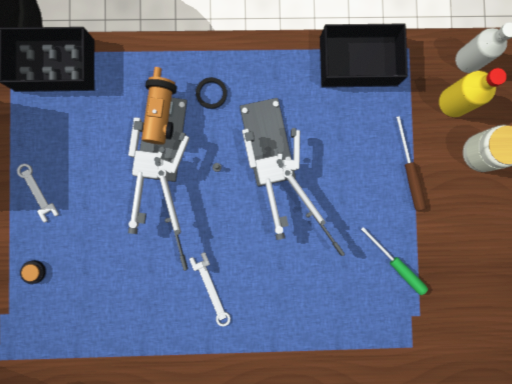

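View pics/a_side.png

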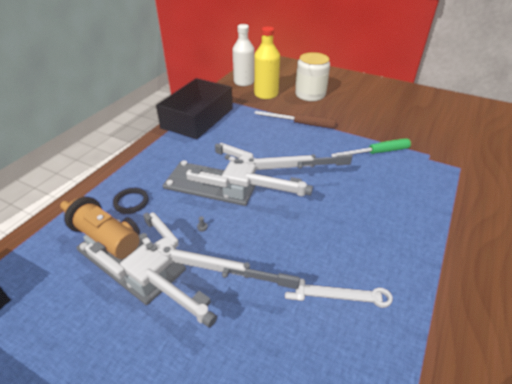

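The top view shows the pump's pliers on the left: the moving handle runs from about (163,175) to (178,230) with its lever tail at (185,268), and the fixed handle ends at (133,228). The empty pliers are on the right at (270,165), and the side view agrees. Next I'll fit the bar axes.

```bash
cat >> h.py <<'E'
def ray(cam,u,v,z):
    c=calibration(cam);T=np.array(c["cam_to_world"]);d=T[:3,:3]@np.array([(u-c["cx"])/c["fx"],(v-c["cy"])/c["fy"],1]);o=T[:3,3]
    return o+d*(z-o[2])/d[2]
def maskline(cam,n,z):
    for m in cut_out(cam,n):
        v,u=np.nonzero(m["mask"]); P=np.array([ray(cam,a,b,z)[:2] for a,b in zip(u,v)])
        c=P.mean(0);w=np.linalg.svd(P-c,full_matrices=False)[2][0]; w=w*np.sign(w[0]);s=(P-c)@w;e=(P-c)@np.array([-w[1],w[0]])
        print(cam,n,round(m["conf"],2),"c",c,"yaw",np.arctan2(w[1],w[0]),"ends",c+w*s.min(),c+w*s.max(),"w",e.std()*3.46)
E
python3 - <<'E'
from h import *
np.set_printoptions(precision=4,suppress=True)
a=get_image("top");b=get_image("side")
for cam in("top","side"):
    for n in("pliers_handle","pliers_release"): maskline(cam,n,0.07)
cv2.imwrite("pics/b.png",cv2.resize(a[60:290,100:260,::-1],None,fx=2.6,fy=2.6,interpolation=cv2.INTER_CUBIC))
for p in [(0.5447,.0794,.058),(.446,.066,.058)]: print(px("top",p),px("side",p))
E
```

```text
top pliers_handle 0.95 c [0.5492 0.083 ] yaw 0.22540792227988785 ends [0.4313 0.0559] [0.6483 0.1057] w 0.015384046317632799
top pliers_release 0.66 c [0.4727 0.0674] yaw 0.31652532813893075 ends [0.4319 0.0541] [0.5427 0.0904] w 0.01184030232596467
side pliers_handle 0.68 c [0.5353 0.0926] yaw 0.21855057106374298 ends [0.4299 0.0692] [0.6531 0.1188] w 0.02270709324651439
side pliers_release 0.97 c [0.4796 0.0821] yaw 0.2992796775950019 ends [0.4307 0.067 ] [0.5411 0.1011] w 0.018459216903561157
(np.float64(174.92444796724726), np.float64(216.39989044603732)) (np.float64(227.91682686548342), np.float64(263.13282601702275))
(np.float64(181.8141087536307), np.float64(262.63966064230124)) (np.float64(289.1696420451498), np.float64(281.98953537887144))
```

View pics/b.png

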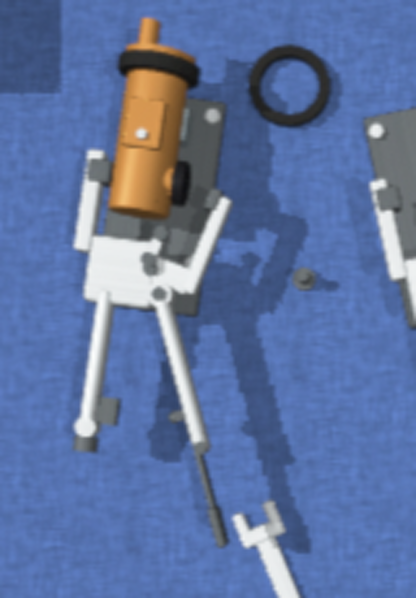

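```bash
python3 - <<'E'
from h import *
np.set_printoptions(precision=4,suppress=True)
z=.07
f=lambda u,v:ray("top",100+u/2.6,60+v/2.6,z)[:2]
pin,rear,tip,f0,f1=f(160,293),f(201,448),f(222,545),f(104,300),f(86,430)
y=lambda d:np.arctan2(d[1],d[0])
print("pin",pin,"rear",rear,"tip",tip,"fixed",f0,f1)
print("yaw handle",y(pin-rear),"lever",y(rear-tip),"fixed",y(f0-f1),"len",np.linalg.norm(pin-rear),np.linalg.norm(pin-tip))
h=y(pin-rear);g=pin-.1*np.array([np.cos(h),np.sin(h)]);print("grip",g)
yw=h-.4
P=np.array([np.cos(yw),np.sin(yw)]);N=np.array([-P[1],P[0]])
print("pliers yaw",yw,"shut grip",pin-.1*P,"shut tab",pin-.196*P,"gap",(f1-pin)@N,"fixed end x rel pin",(f1-pin)@P)
o=ctrl.get_obs();M=R.from_rotvec(o["tool_rot"]).as_matrix()
print("tool yaw z",y(M[:2,2]),"turn about x for yaw -.18:",np.degrees(-(-.18-y(M[:2,2]))))
st=np.array([*(g-.055*np.array([-np.sin(h-.2),np.cos(h-.2)])),.231])
print("stage",st,"tool shift",M.T@(st-o["tool_pos"]))
E
```

```text
pin [0.6378 0.1047] rear [0.5108 0.073 ] tip [0.4322 0.0571] fixed [0.6329 0.1502] [0.5274 0.1655]
yaw handle 0.24496449787561897 lever 0.19986890354663728 fixed -0.14440089287041175 len 0.13087234547081264 0.21101828189978003
grip [0.5408 0.0805]
pliers yaw -0.15503550212438105 shut grip [0.539  0.1202] shut tab [0.4441 0.135 ] gap 0.04300623584254387 fixed end x rel pin -0.11841265055827235
tool yaw z -0.29082390339340175 turn about x for yaw -.18: -6.349741933607483
stage [0.5432 0.0255 0.231 ] tool shift [ 0.0003 -0.4448  0.5131]
```

>>> arm_command([
  [[0,-0.024,0.028,0,0,0,0],[0,-0.024,0.028,0,0,0,0],[0,-0.024,0.028,0,0,0,0],[0,-0.024,0.028,0,0,0,0],[0,-0.024,0.028,0,0,0,0],[0,-0.024,0.028,0,0,0,0],[0,-0.024,0.028,0,0,0,0],[0,-0.024,0.028,0,0,0,0],[0,-0.024,0.028,0,0,0,0],[0,-0.024,0.028,0,0,0,0],[0,-0.024,0.028,0,0,0,0],[0,-0.024,0.028,0,0,0,0],[0,-0.024,0.028,0,0,0,0],[0,-0.024,0.028,0,0,0,0],[0,-0.024,0.028,0,0,0,0],[0,-0.024,0.028,0,0,0,0],[0,0,0,-4,0,0,0],[0,0,0,-4,0,0,0]],
], squeeze=30)

```text
t: 2.7
tool_pos: [0.5131, 0.0801, 0.2331]
tool_rot: [0.115, 1.559, -0.108]
contact_force: [0.1, 0.3, -0.1]
opening: -0.0001
```

```bash
cat >> h.py <<'E'
def rel(p):
    o=ctrl.get_obs();M=R.from_rotvec(o["tool_rot"]).as_matrix()
    return M.T@(np.array(p)-o["tool_pos"])
E
python3 - <<'E'
from h import *
np.set_printoptions(precision=4,suppress=True)
o=ctrl.get_obs();M=R.from_rotvec(o["tool_rot"]).as_matrix()
print(o["t"],o["tool_pos"],M,o["opening"],o["contact_force"]); print(rel([.5432,.0255,.045]))
E
```

```text
2.7 [0.5131 0.0801 0.2331] [[ 0.0096  0.1417  0.9899]
 [ 0.0032  0.9899 -0.1417]
 [-0.9999  0.0046  0.0091]] -0.0001371046186477937 [ 0.0791  0.2511 -0.0877]
[ 0.1882 -0.0507  0.0358]
```

>>> arm_command([
  [[0,-0.026,0.018,0,0,0,0],[0,-0.026,0.018,0,0,0,0],[0,0,0,0,0,0,0],[0.033,0,0,0,0,0,0],[0.033,0,0,0,0,0,0],[0.033,0,0,0,0,0,0],[0.033,0,0,0,0,0,0],[0.033,0,0,0,0,0,0],[0.02,0,0,0,0,0,0],[0.006,0,0,0,0,0,0],[0,0,0,0,0,0,0]],
])

```text
t: 3.62
tool_pos: [0.5495, 0.0206, 0.0407]
tool_rot: [0.117, 1.547, -0.109]
contact_force: [-0.8, -0.9, -0.3]
opening: -0.0002
```

```bash
python3 - <<'E'
from h import *
np.set_printoptions(precision=4,suppress=True)
print(ctrl.get_obs()["tool_pos"],rel([.541,.0805,.04]))
a=get_image("top");b=get_image("side")
A=cv2.resize(a[100:300,120:280,::-1],(400,500),interpolation=cv2.INTER_CUBIC);B=cv2.resize(b[140:340,140:300,::-1],(400,500),interpolation=cv2.INTER_CUBIC)
cv2.imwrite("pics/c.png",np.hstack([A,B]))
E
```

```text
[0.5495 0.0206 0.0407] [ 0.0007  0.058  -0.0171]
```

View pics/c.png

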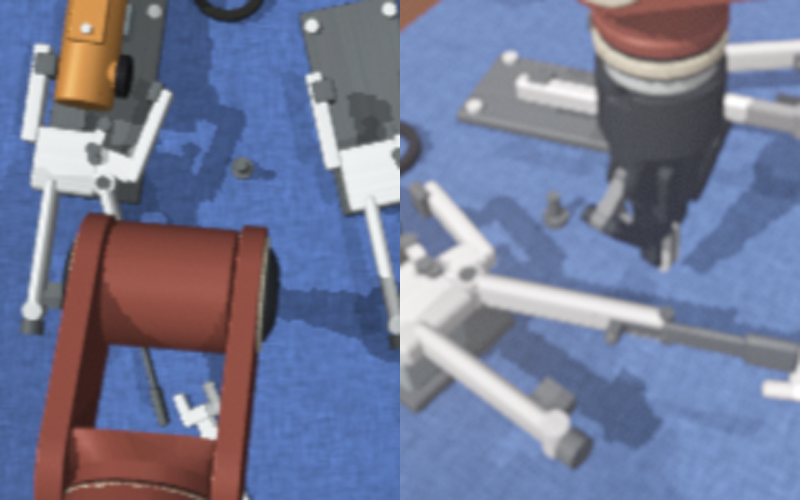

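The side crop shows the shut fingers standing clear of the moving handle on its -y side. I'll approach and then push.

>>> arm_command([
  [[0,0.015,-0.008,0,0,0,0],[0,0.012,-0.007,0,0,0,0],[0,0.006,0,0,0,0,0],[0,0.006,0,0,0,0,0],[0,0.006,0,0,0,0,0],[0,0.006,0,0,0,0,0],[0,0.006,0,0,0,0,0]],
])

```text
t: 4.3
tool_pos: [0.5471, 0.0732, 0.0517]
tool_rot: [0.095, 1.536, -0.122]
contact_force: [-6.4, -11.7, 1.3]
opening: -0.0002
```

```bash
python3 - <<'E'
from h import *
np.set_printoptions(precision=4,suppress=True)
o=ctrl.get_obs();M=R.from_rotvec(o["tool_rot"]).as_matrix();print(M,o["contact_force"])
T=R.from_euler("z",-.145).as_matrix()@np.array([[0,0,1],[0,1,0],[-1,0,0]])
print(np.degrees(R.from_matrix(M.T@T).as_rotvec()), rel(o["tool_pos"]-[0,0,.010]))
get_image("side");get_image("top")
for c in("top","side"):maskline(c,"pliers_handle",.07)
E
```

```text
[[ 0.0306  0.1387  0.9899]
 [-0.0197  0.9902 -0.1381]
 [-0.9993 -0.0153  0.033 ]] [ -6.4083 -11.7391   1.3204]
[0.3515 1.8959 0.8696] [ 0.01    0.0002 -0.0003]
top pliers_handle 0.58 c [0.6246 0.102 ] yaw 0.1674656926284823 ends [0.5959 0.0971] [0.6544 0.107 ] w 0.017016010235778537
side pliers_handle 0.77 c [0.5311 0.1012] yaw 0.13169316359738478 ends [0.4271 0.0874] [0.6521 0.1172] w 0.02163571393075487
```

>>> arm_command([
  [[0.004,0.006,0,0,1,0.5,0],[0.004,0.006,0,0,1,0.5,0],[0.003,0.006,0,0,0,0,0],[0.002,0.006,0,0,0,0,0]],
])

```text
t: 4.83
tool_pos: [0.554, 0.0882, 0.0439]
tool_rot: [0.095, 1.567, -0.12]
contact_force: [-3.6, -6.9, 2.9]
opening: -0.0001
```

>>> arm_command([
  [[0.001,0.006,-0.001,0,0,0,0],[0.001,0.006,-0.001,0,0,0,0],[0.001,0.006,-0.001,0,0,0,0],[0.001,0.006,-0.001,0,0,0,0]],
])

```text
t: 5.17
tool_pos: [0.5551, 0.1014, 0.0434]
tool_rot: [0.067, 1.566, -0.141]
contact_force: [-8.8, -34.7, 11.7]
opening: 0.0001
```

```bash
python3 - <<'E'
from h import *
np.set_printoptions(precision=4,suppress=True)
get_image("side");get_image("top")
for c in("top","side"):maskline(c,"pliers_handle",.07)
print(ctrl.get_obs()["contact_force"])
E
```

```text
side pliers_handle 0.87 c [0.5167 0.136 ] yaw -0.18479017656600796 ends [0.4256 0.153 ] [0.6598 0.1092] w 0.01918951218852426
side pliers_handle 0.54 c [ 0.4866 -0.2374] yaw 0.6760925140115103 ends [ 0.452  -0.2652] [ 0.5252 -0.2065] w 0.029680852759766344
[ -5.8739 -26.9562   8.6849]
```

The handle has turned about 0.40 rad and the force has jumped to 35 N, so it is at its stop. I'll back off, rise and check.

>>> arm_command([
  [[0,0.002,0,0,0,0,0],[0,0.001,0,0,0,0,0],[0,-0.015,0,0,0,0,0],[0,-0.025,0,0,0,0,0],[-0.03,-0.01,0,0,0,0,0],[-0.035,0,0,0,0,0,0],[-0.035,0,-0.02,0,0,0,0],[-0.03,0,-0.03,0,0,0,0],[0,0,-0.035,0,0,0,0],[0,0,-0.035,0,0,0,0],[0,0,0,0,0,0,0]],
])

```text
t: 6.28
tool_pos: [0.4306, 0.0776, 0.1856]
tool_rot: [0.073, 1.556, -0.138]
contact_force: [0.3, 0.7, -0.3]
opening: 0.0
```

```bash
python3 - <<'E'
from h import *
np.set_printoptions(precision=4,suppress=True)
a=get_image("top");b=get_image("side")
for c in("top","side"):
    for n in ("pliers_handle","pliers_release"): maskline(c,n,.07)
    for d in mark_of(c,"pliers_tab"): print(c,"tab",round(d["conf"],2),W(c,d["at"]))
    for d in mark_of(c,"pliers_grip"): print(c,"grip",round(d["conf"],2),W(c,d["at"]))
o=ctrl.get_obs();M=R.from_rotvec(o["tool_rot"]).as_matrix();print(o["tool_pos"],o["contact_force"])
T=R.from_euler("z",-.145).as_matrix()@np.array([[0,0,1],[0,1,0],[-1,0,0]])
print(np.degrees(R.from_matrix(M.T@T).as_rotvec()))
A=cv2.resize(a[60:300,100:260,::-1],(400,600),interpolation=cv2.INTER_CUBIC);B=cv2.resize(b[140:380,60:320,::-1],(400,370),interpolation=cv2.INTER_CUBIC)
cv2.imwrite("pics/d.png",np.hstack([A,np.vstack([B,np.zeros((230,400,3),np.uint8)])]))
E
```

```text
top pliers_handle 0.94 c [0.5578 0.1169] yaw -0.17647391138945737 ends [0.4459 0.1369] [0.6559 0.0994] w 0.014466272418529649
top pliers_release 0.67 c [0.4797 0.1327] yaw -0.06292361188870113 ends [0.4457 0.1349] [0.5442 0.1287] w 0.011413027516981858
top tab 0.56 [0.4482 0.1446 0.06  ]
top grip 0.88 [0.5397 0.1192 0.0576]
top grip 0.41 [0.4464 0.1433 0.0588]
side pliers_handle 0.56 c [0.5311 0.133 ] yaw -0.18302725164425337 ends [0.4255 0.1525] [0.6611 0.1089] w 0.019010486744309787
side pliers_release 0.58 c [0.4754 0.145 ] yaw -0.12470879415714674 ends [0.4254 0.1512] [0.5439 0.1364] w 0.01398085736392003
side tab 0.62 [0.4451 0.1442 0.0583]
side grip 0.78 [0.5407 0.1266 0.0592]
[0.4341 0.0759 0.184 ] [ 0.2631 -0.3469  0.0276]
[0.4827 0.6466 2.4607]
```

View pics/d.png

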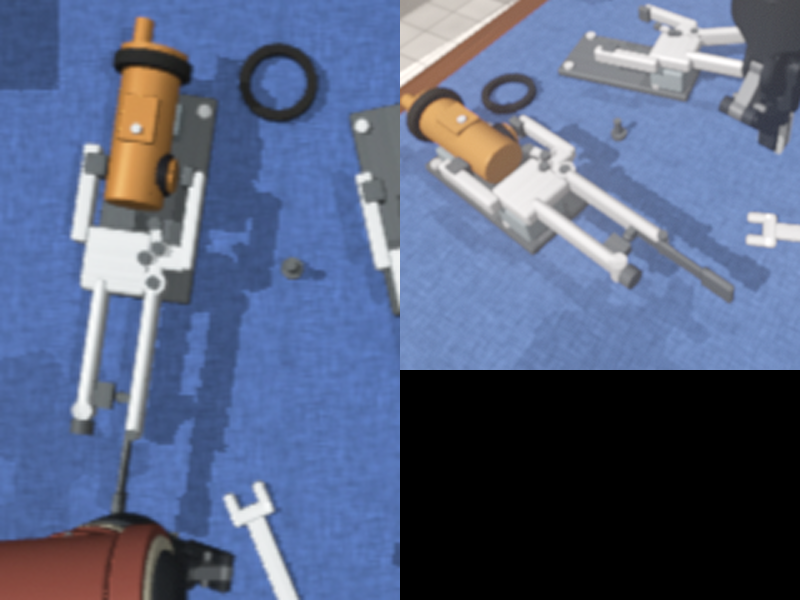

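The pliers are shut, with the jaw on the cap and the handles parallel. The tab is at about (0.446, 0.143). I'll cross over at height to its +y side.

>>> arm_command([
  [[0,0.035,0,0,0,1.2,0],[0,0.035,0,0,0.6,1.2,0],[0,0.035,0,0,0,0,0],[0,0,0,0,0,0,0],[0,0,0,0,0,0,0]],
])

```text
t: 7.2
tool_pos: [0.4509, 0.1829, 0.18]
tool_rot: [0.111, 1.57, -0.112]
contact_force: [0.1, 0.5, -0.8]
opening: 0.0001
```

```bash
python3 - <<'E'
from h import *
np.set_printoptions(precision=4,suppress=True)
print(rel([.447,.180,.042]))
get_image("side")
for d in mark_of("side","pliers_tab"): print("tab",round(d["conf"],2),W("side",d["at"]),rel(W("side",d["at"])))
E
```

```text
[ 0.138  -0.0033 -0.0031]
tab 0.76 [0.4446 0.1436 0.0611] [ 0.1189 -0.0388 -0.0004]
```

>>> arm_command([
  [[0.035,0,-0.002,0,0,0,0],[0.035,0,-0.001,0,0,0,0],[0.033,0,0,0,0,0,0],[0.02,0,0,0,0,0,0],[0.01,0,0,0,0,0,0],[0,0,0,0,0,0,0]],
])

```text
t: 7.8
tool_pos: [0.4515, 0.1773, 0.046]
tool_rot: [0.12, 1.561, -0.119]
contact_force: [-0.5, 0.1, -0.2]
opening: -0.0001
```

```bash
python3 - <<'E'
from h import *
np.set_printoptions(precision=4,suppress=True)
o=ctrl.get_obs();print(o["tool_pos"],o["contact_force"],rel([.446,.1435,.042]))
b=save("side","e0")
cv2.imwrite("pics/e.png",cv2.resize(b[140:380,100:400,::-1],(750,600),interpolation=cv2.INTER_CUBIC))
E
```

```text
[0.4515 0.1773 0.046 ] [-0.4867  0.1214 -0.2168] [ 0.0039 -0.0342 -0.0003]
```

View pics/e.png

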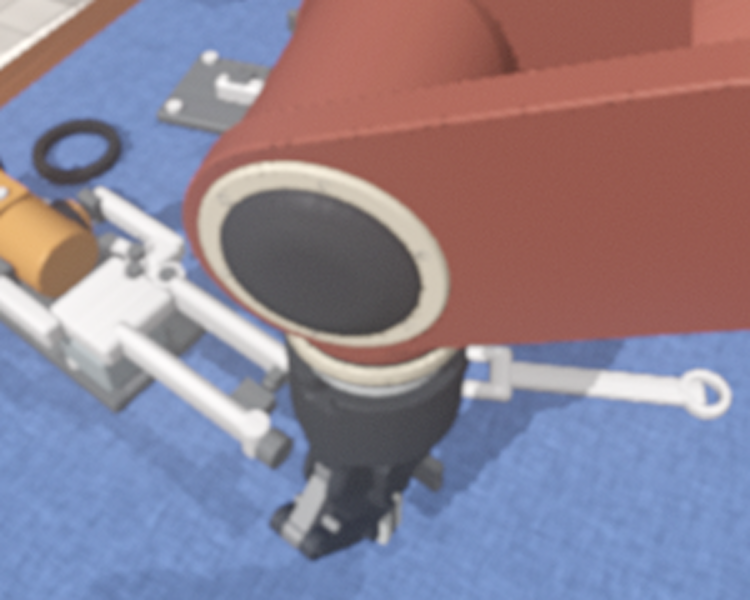

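The fingers are down at about (350,530), on the near (+y) side of the tab (430,470), and the handle is still shut. Flicking the tab to -y.

>>> arm_command([
  [[0.002,-0.008,0,0,0,0,0],[0.001,-0.008,0,0,0,0,0],[0,-0.008,0,0,0,0,0],[0,-0.008,0,0,0,0,0],[0,-0.008,0,0,0,0,0],[0,-0.008,0,0,0,0,0],[0,0,0,0,0,0,0]],
])

```text
t: 8.43
tool_pos: [0.4493, 0.1255, 0.0511]
tool_rot: [0.125, 1.547, -0.116]
contact_force: [-1.0, -0.1, -0.2]
opening: -0.0001
```

```bash
python3 - <<'E'
from h import *
np.set_printoptions(precision=4,suppress=True)
get_image("side");get_image("top")
for c in("top","side"):
    maskline(c,"pliers_handle",.07)
    for d in mark_of(c,"pliers_tab"): print(c,"tab",round(d["conf"],2),W(c,d["at"]))
print(ctrl.get_obs()["tool_pos"],ctrl.get_obs()["contact_force"])
E
```

```text
top pliers_handle 0.85 c [0.5519 0.0834] yaw 0.23968803774688993 ends [0.4347 0.0547] [0.6526 0.108 ] w 0.01682002523612523
top tab 0.55 [0.4479 0.0626 0.062 ]
side pliers_handle 0.94 c [0.5539 0.1043] yaw 0.12556926012545297 ends [0.4274 0.0884] [0.6507 0.1166] w 0.021563461980921794
side tab 0.71 [0.4446 0.0832 0.0604]
[0.4491 0.1273 0.0506] [0.0395 0.4764 1.2348]
```

The handle has sprung open. I'll retreat upwards and confirm.

>>> arm_command([
  [[0,0.015,0,0,0,0,0],[-0.03,0.015,0,0,0,0,0],[-0.035,0,0,0,0,0,0],[-0.035,0,0,0,0,0,0],[-0.035,0,0,0,0,0,0],[0,0.035,0,0,0,0,0],[0,0.035,0,0,0,0,0],[0,0.035,0,0,0,0,0],[0,0.035,0,0,0,0,0],[0,0.035,0,0,0,0,0],[0,0,0,0,0,0,0],[0,0,0,0,0,0,0]],
])

```text
t: 9.73
tool_pos: [0.4776, 0.3421, 0.1935]
tool_rot: [0.122, 1.549, -0.111]
contact_force: [-0.0, 0.1, 0.6]
opening: 0.0004
```

```bash
python3 - <<'E'
from h import *
np.set_printoptions(precision=4,suppress=True)
a=get_image("top");b=get_image("side")
for c in("top","side"):
    for n in("pliers_handle","pliers_release","spare_handle"):maskline(c,n,.07)
    for d in mark_of(c,"pliers_tab"): print(c,"tab",round(d["conf"],2),W(c,d["at"]))
print(ctrl.get_obs()["tool_pos"],ctrl.get_obs()["contact_force"])
a0=cv2.imread("pics/a_top.png")
f=lambda i:cv2.resize(i[60:300,100:260],(400,600),interpolation=cv2.INTER_CUBIC)
cv2.imwrite("pics/f.png",np.hstack([f(a0),f(a[:,:,::-1])]))
E
```

```text
top pliers_handle 0.85 c [0.5431 0.0817] yaw 0.22252887608319816 ends [0.4307 0.0563] [0.6463 0.1051] w 0.016472257910889174
top pliers_release 0.45 c [0.4758 0.0685] yaw 0.34071304942679115 ends [0.4335 0.0535] [0.5429 0.0923] w 0.012633893263963617
top tab 0.51 [0.4501 0.0655 0.0598]
[0.478  0.3399 0.194 ] [-0.1394 -0.5785  0.2521]
```

View pics/f.png

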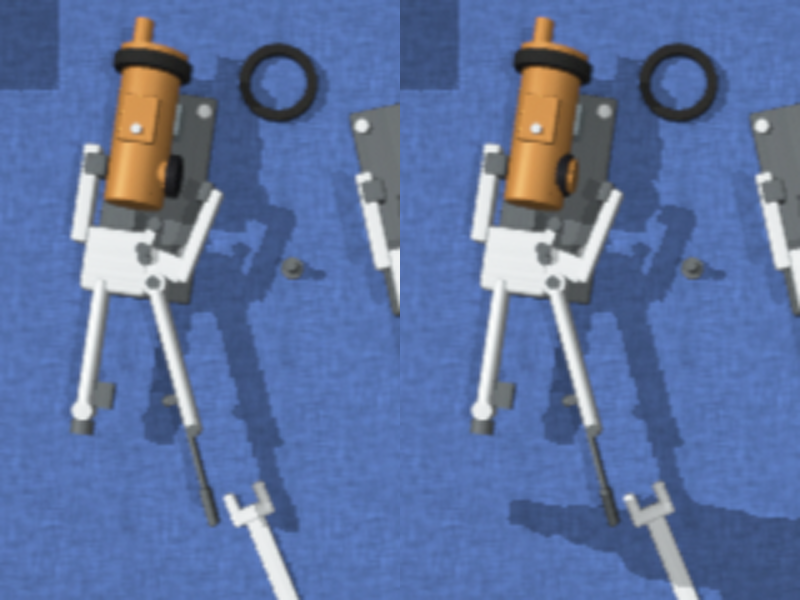

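```bash
python3 - <<'E'
from h import *
a0=cv2.imread("pics/a_top.png");a=get_image("top")[:,:,::-1]; b0=cv2.imread("pics/a_side.png")
f=lambda i:cv2.resize(i[110:150,145:185],(400,400),interpolation=cv2.INTER_NEAREST)
cv2.imwrite("pics/g.png",np.hstack([f(a0),f(a)]))
for i in(a0,a):
    for r in (126,129,132): print(r,i[r,158:182].astype(int).sum(1))
p=np.array([.72,.09,.07]);n=np.array([.145,.989,0]);print(np.array(px("top",p+.008*n))-px("top",p))
E
```

```text
126 [362 336 311 287 279 320 384 372 267 143 115 110  94  58  66 169 244 252
 251 247 255 254 252 247]
129 [349 323 298 283 310 390 435 378 227 147 138 120  84  54  82 176 245 254
 249 250 254 252 252 241]
132 [336 314 287 269 259 271 315 291 152 111 111  93  57  51 114 197 232 216
 213 221 228 244 253 262]
126 [364 337 312 281 226 137 117 116 122 207 304 288 193 211 248 254 253 253
 252 249 252 256 253 248]
129 [348 325 299 255 192 143 133 137 174 268 303 224 186 219 250 253 253 253
 247 253 255 254 250 242]
132 [338 312 288 243 164 108 107 110 179 283 300 191 190 229 250 250 237 216
 212 218 230 246 252 261]
[-3.73551448 -0.47929064]
```

View pics/g.png

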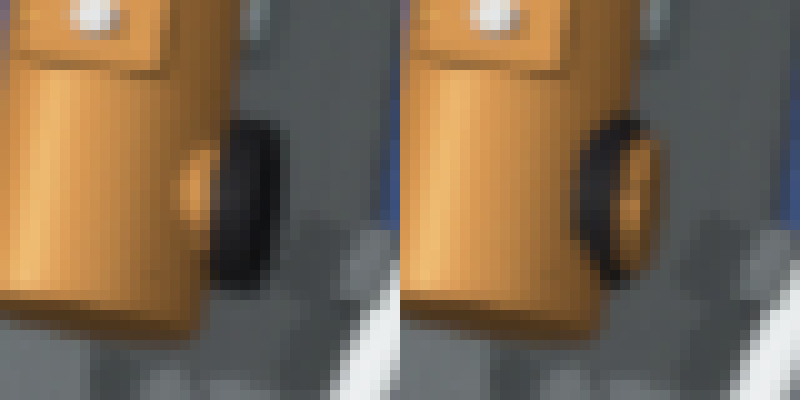

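The cap's dark ring has moved about 3.8 px towards the pump. 8 mm would be 3.7 px here, so it is home. Handing in.

```bash
python3 -c "
from station import *
o=ctrl.get_obs();print(o['t'],o['contact_force']);print(finish_job())"
```

```text
10.2833 [ 0.03828935  0.34066455 -0.29881672]
the job is handed in; nothing more can be done
None
```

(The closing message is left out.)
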